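# Open a sliding-lid case, load lens tubes, close it

### The arm

A 7-joint arm with a two-finger parallel gripper is mounted at the origin on the work surface. World frame = base frame: x ahead of the robot, y to its left, z up, the work surface at z = 0. Lengths are in m, angles in rad, forces in N, time in s.
With the tool pointing down it reaches from about 0.425 to 0.8 m from the base axis. Payload 8.3 kg.
Tool frame: the origin (TCP) lies between the finger pads; the fingertips stand 19 mm ahead of it and the grasp point (between the pads) is the TCP; x points along the fingers, z is the direction in which the jaws open and shut, and the axes are right-handed (so a half turn about x gives the same grasp; the last joint's range is limited). The gripper opens to 85 mm and grips with 20 to 120 N. Pads are 22 mm wide; open, the fingers measure 114 mm over their backs; the gripper's body (76 mm by 85 mm) begins 54 mm behind the grasp point. The pads swing forward as they close: fully open they stand 13 mm farther back than shut.
Start: joints at [-1.184, 0.383, 0.016, 1.37, -0.006, 1.388, -0.046], TCP at [0.272, 0.563, 0.25] pointing down, gripper open.
Joint ranges: [-2.95, 2.95], [-0.25, 2.06], [-1.52, 1.56], [0.18, 2.33], [-1.44, 4.58], [0.02, 2.06], [-3.01, 3.01]. Speed limits (rad/s): [2.39, 2.39, 3.01, 3.01, 3.14, 3.14, 3.14].

### API

Orientations are given as [roll, pitch, yaw] about the fixed x, y, z axes, in that order (R = Rz(yaw) Ry(pitch) Rx(roll)).
In Python, from plant import * gives the robot as it stands.
- The arm moves only by the tool move_arm, never from a script. Its argument "commands" is a list of rows, each a list of 7 numbers: the closure, from -1 (fully open) to 1 (shut), then the shift along the world's x, y, z in m, then the turn, a rotation vector about the world's x, y, z in degrees. A call has 1 to 12 rows; each row shifts and turns the commanded pose from where the row before left it; what a row does not reach is not made up. A row lasts 1/10 s, in which the tool goes at most 50 mm and 8.59 degrees, less where a joint would pass 70% of its speed; a pose out of reach is approached as far as the arm can. A call with a gripper value outside its range is refused whole. The fingers move at their own pace and stop on an object; "squeeze" is the grip in N (left out, the last holds). Time passes only in rows, so rows that do not move let the fingers close. It gives the time, the measured TCP pose, the force and the opening at its end, in the units of the state.
- get_state(): the state, without advancing time (a new reading comes with each control period).
- grab_frame(name): name is "scene" or "top"; returns the picture (384x512x3 uint8, red, green, blue); there is no depth.
- camera_info(name): a dict with "camera_matrix" (3x3 intrinsics, pixels), "distortion" ([k1, k2, p1, p2, k3] as OpenCV has them; the pictures are not rectified), "pose" (4x4, takes a point from camera to world coordinates). Camera axes: x right, y up, looking along -z (the intrinsics and any distortion apply to the point x, -y, -z); pixel columns grow to the right and rows downward; lengths in m; the calibration is good to about 2 mm. A picture is of the moment at which its call begins. camera_info takes no time and is no camera call.
- close_job(): hands the job in, once; it reports no verdict.
The state is a dict: "t": time; "joint_pos": joint angles; "dq": joint speeds; "tau": joint torques, N m; "eef_pos": TCP position; "tcp_rot": TCP orientation; "force": force on the tool from outside, world axes, zero at the start; "wrist_torque": the same for the moment, N m; "grip_width": opening from 0.0 (shut) to 1.0 (fully open).
Only numpy, scipy, OpenCV 4.12 (cv2) and the standard library are available. Lean on these libraries where they do the work, as an engineer would, in place of code of your own. Each camera call takes 0.05 s, during which the arm holds its last target. There are 200 camera calls.

### The job

Open the grey transport case: raise its sliding lid over the low end lip, slide it out of its grooves, and lay it flat, handle up, with its middle on the black rubber mat. Then take every black lens tube and stand it upright on the floor of the case, one to a cell, set down gently rather than dropped, leaving the white desiccant canister standing in its cell. Last, slide the lid back into its grooves, fully home and lying flat behind the lip; do not disturb the other things on the bench.

Things in the scene. Friction and masses are not known exactly. Their poses are not given: they have to be found in the camera images.
- case: Grey transport case, fixed, 144 (x) by 246 mm (y), top at 105 mm; origin under its centre on the bench, +y towards the end with the low lip. Inside 120 by 234 mm, floor 6 mm thick, 2 by 3 cells of 58 (x) by 75 mm (y); dividers reach only 34 mm above the bench. Walls 80 mm high carry the lid. Fingers fit best into a cell closing along the case's y.
- lip (a point): Top middle of the lip across the +y end of the case: 4 mm thick, 6 mm above the lid's resting height (80 to 86 mm above the bench). It bars the lid, which must be raised more than 6 mm to pass over it. A 100 mm high stop bars the other end; between stop and lip the closed lid has about 3 mm of play each way.
- groove (a point): Middle of the roof's underside of the groove on the case's +x side (the -x side is alike). Groove sides 136 mm apart, 80 to 100 mm above the bench; roofs reach 14 mm inwards from the outside, over the rear part only, case y = -123 to -9 mm. So the 5 mm thick lid can rise at most 15 mm in the grooves and is free to go up once its rear edge is past y = -9 mm, i.e. after about 107 mm of travel.
- lid: Loose aluminium sliding lid, flat plate 129 (x) by 232 (y) by 5 mm, about 0.2 kg, in the grooves of the case at the start (origin 80 mm above the case's, centred on it), its axes along those of the case; origin at the centre of its underside. No springs or catches, it slides freely and is put back the way it came out: set down between the groove sides ahead of the roofs, slid in raised above the lip.
- lid_handle (a point): Top centre of the black bar handle on the lid: 50 mm long along the lid's x, 14 mm thick along its y, its top 37 mm above the lid's underside (32 mm above the plate), 60 mm from the lid's centre towards the lip end (+y).
- mat: Black rubber mat for the lid, fixed on the bench, 200 (x) by 160 (y) by 3 mm; origin under its centre. Smaller than the lid, which may overhang it.
- tube0: Loose black lens tube standing upright at the start on a 6 mm thick aluminium plate fixed on the bench, one of three to five alike, named among tube0 to tube5 (absent ones have no pose): barrel 33 mm in diameter, foot flange 40 mm in diameter and 6 mm high, 60 mm tall overall, about 0.12 kg; origin at the centre of its underside, z along its axis, up at the start.
- tube1: Loose black lens tube standing upright at the start on a 6 mm thick aluminium plate fixed on the bench, one of three to five alike, named among tube0 to tube5 (absent ones have no pose): barrel 33 mm in diameter, foot flange 40 mm in diameter and 6 mm high, 60 mm tall overall, about 0.12 kg; origin at the centre of its underside, z along its axis, up at the start.
- tube2: Loose black lens tube standing upright at the start on a 6 mm thick aluminium plate fixed on the bench, one of three to five alike, named among tube0 to tube5 (absent ones have no pose): barrel 33 mm in diameter, foot flange 40 mm in diameter and 6 mm high, 60 mm tall overall, about 0.12 kg; origin at the centre of its underside, z along its axis, up at the start.
- tube3: Loose black lens tube standing upright at the start on a 6 mm thick aluminium plate fixed on the bench, one of three to five alike, named among tube0 to tube5 (absent ones have no pose): barrel 33 mm in diameter, foot flange 40 mm in diameter and 6 mm high, 60 mm tall overall, about 0.12 kg; origin at the centre of its underside, z along its axis, up at the start.
- tube4: Loose black lens tube standing upright at the start on a 6 mm thick aluminium plate fixed on the bench, one of three to five alike, named among tube0 to tube5 (absent ones have no pose): barrel 33 mm in diameter, foot flange 40 mm in diameter and 6 mm high, 60 mm tall overall, about 0.12 kg; origin at the centre of its underside, z along its axis, up at the start.
- tube5: Loose black lens tube standing upright at the start on a 6 mm thick aluminium plate fixed on the bench, one of three to five alike, named among tube0 to tube5 (absent ones have no pose): barrel 33 mm in diameter, foot flange 40 mm in diameter and 6 mm high, 60 mm tall overall, about 0.12 kg; origin at the centre of its underside, z along its axis, up at the start.
- can0: White desiccant canister, 36 mm in diameter, 38 mm tall, origin at the centre of its underside. Just one of can0, can1, can2 is present, standing in the cell of point cell0; it stays there.
- can1: White desiccant canister, 36 mm in diameter, 38 mm tall, origin at the centre of its underside. Just one of can0, can1, can2 is present, standing in the cell of point cell3; it stays there.
- can2: White desiccant canister, 36 mm in diameter, 38 mm tall, origin at the centre of its underside. Just one of can0, can1, can2 is present, standing in the cell of point cell4; it stays there.
- cell0 (a point): Centre of a cell's floor in the case, at x = -30.5, y = -78, z = 6 mm of the case.
- cell1 (a point): Centre of a cell's floor in the case, at x = 30.5, y = -78, z = 6 mm of the case.
- cell2 (a point): Centre of a cell's floor in the case, at x = -30.5, y = 0, z = 6 mm of the case.
- cell3 (a point): Centre of a cell's floor in the case, at x = 30.5, y = 0, z = 6 mm of the case.
- cell4 (a point): Centre of a cell's floor in the case, at x = -30.5, y = 78, z = 6 mm of the case.
- cell5 (a point): Centre of a cell's floor in the case, at x = 30.5, y = 78, z = 6 mm of the case.
- amp: Bystander: small brass amplifier box, 50 x 70 x 28 mm; origin under its centre.
- post: Bystander: steel optical post on a small foot, 31 mm in diameter at the foot, 65 mm tall; origin under its centre.
- driver: Bystander: screwdriver lying on the bench, 150 mm long along its x; origin at about its middle, on the bench.

How it is judged:
On the way, in this order (a step that is already met when the one before it is completed fails the run):
1. the lid, lifted over the lip, has slid at least 60 mm out towards the lip end with its edges still in the grooves (y of lid in the frame of case between 0.06 and 0.2 m and z of lid in the frame of case between 0.078 and 0.105 m), for 0.1 s.
2. the lid lies flat with its middle on the rubber mat, released (horizontal distance between lid and mat below 0.06 m and height (world z) of lid below 0.009 m and angle between lid's own z axis and vertical below 0.06 rad and linear speed of lid below 0.03 m/s and contact force between the fingers and lid below 0.1 N), for 0.3 s.
3. every tube stands upright on the floor of the case, one to a cell (angle between each of tube0, tube1, tube2, tube3, tube4, tube5's own z axis and vertical below 0.1 rad and z of each of tube0, tube1, tube2, tube3, tube4, tube5 in the frame of case below 0.012 m and linear speed of each of tube0, tube1, tube2, tube3, tube4, tube5 below 0.03 m/s and (horizontal distance between tube0 and cell0 below 0.03 m or horizontal distance between tube0 and cell1 below 0.03 m or horizontal distance between tube0 and cell2 below 0.03 m or horizontal distance between tube0 and cell3 below 0.03 m or horizontal distance between tube0 and cell4 below 0.03 m or horizontal distance between tube0 and cell5 below 0.03 m) and (horizontal distance between tube1 and cell0 below 0.03 m or horizontal distance between tube1 and cell1 below 0.03 m or horizontal distance between tube1 and cell2 below 0.03 m or horizontal distance between tube1 and cell3 below 0.03 m or horizontal distance between tube1 and cell4 below 0.03 m or horizontal distance between tube1 and cell5 below 0.03 m) and (horizontal distance between tube2 and cell0 below 0.03 m or horizontal distance between tube2 and cell1 below 0.03 m or horizontal distance between tube2 and cell2 below 0.03 m or horizontal distance between tube2 and cell3 below 0.03 m or horizontal distance between tube2 and cell4 below 0.03 m or horizontal distance between tube2 and cell5 below 0.03 m) and (horizontal distance between tube3 and cell0 below 0.03 m or horizontal distance between tube3 and cell1 below 0.03 m or horizontal distance between tube3 and cell2 below 0.03 m or horizontal distance between tube3 and cell3 below 0.03 m or horizontal distance between tube3 and cell4 below 0.03 m or horizontal distance between tube3 and cell5 below 0.03 m) and (horizontal distance between tube4 and cell0 below 0.03 m or horizontal distance between tube4 and cell1 below 0.03 m or horizontal distance between tube4 and cell2 below 0.03 m or horizontal distance between tube4 and cell3 below 0.03 m or horizontal distance between tube4 and cell4 below 0.03 m or horizontal distance between tube4 and cell5 below 0.03 m) and (horizontal distance between tube5 and cell0 below 0.03 m or horizontal distance between tube5 and cell1 below 0.03 m or horizontal distance between tube5 and cell2 below 0.03 m or horizontal distance between tube5 and cell3 below 0.03 m or horizontal distance between tube5 and cell4 below 0.03 m or horizontal distance between tube5 and cell5 below 0.03 m)), for 0.2 s.
At the end, for the whole second after the job is handed in: The lid is home in its grooves, flat behind the lip (within 6 mm along, 2.5 mm of its resting height); every tube present stands upright (within 0.1 rad) on the case floor, within 30 mm of a cell's centre, one to a cell; the canister stands within 30 mm of its start; all at rest (all of step 3 and z of lid in the frame of case between 0.077 and 0.0825 m and y of lid in the frame of case between -0.006 and 0.006 m and x of lid in the frame of case between -0.007 and 0.007 m and angle between lid's own z axis and vertical below 0.015 rad and linear speed of lid below 0.03 m/s and distance of each of can0, can1, can2 from where it was at the start of the episode below 0.03 m and angle between each of can0, can1, can2's own z axis and vertical below 0.1 rad); the robot touches nothing.
It fails at once if a bystander (amplifier, post or screwdriver) is moved more than 30 mm (distance of any of amp, post, driver from where it was at the start of the episode above 0.03 m).
It fails at once if a tube is dropped into the case from more than about 5 cm (it moves faster than 1 m/s there, out of the fingers) ((linear speed of tube0 above 1 m/s and contact force between the fingers and tube0 below 0.01 N and x of tube0 in the frame of case between -0.06 and 0.06 m and y of tube0 in the frame of case between -0.117 and 0.117 m and z of tube0 in the frame of case below 0.1 m) or (linear speed of tube1 above 1 m/s and contact force between the fingers and tube1 below 0.01 N and x of tube1 in the frame of case between -0.06 and 0.06 m and y of tube1 in the frame of case between -0.117 and 0.117 m and z of tube1 in the frame of case below 0.1 m) or (linear speed of tube2 above 1 m/s and contact force between the fingers and tube2 below 0.01 N and x of tube2 in the frame of case between -0.06 and 0.06 m and y of tube2 in the frame of case between -0.117 and 0.117 m and z of tube2 in the frame of case below 0.1 m) or (linear speed of tube3 above 1 m/s and contact force between the fingers and tube3 below 0.01 N and x of tube3 in the frame of case between -0.06 and 0.06 m and y of tube3 in the frame of case between -0.117 and 0.117 m and z of tube3 in the frame of case below 0.1 m) or (linear speed of tube4 above 1 m/s and contact force between the fingers and tube4 below 0.01 N and x of tube4 in the frame of case between -0.06 and 0.06 m and y of tube4 in the frame of case between -0.117 and 0.117 m and z of tube4 in the frame of case below 0.1 m) or (linear speed of tube5 above 1 m/s and contact force between the fingers and tube5 below 0.01 N and x of tube5 in the frame of case between -0.06 and 0.06 m and y of tube5 in the frame of case between -0.117 and 0.117 m and z of tube5 in the frame of case below 0.1 m)).
Of can0, can1, can2 only 1 to 1 are there at a start; the rules pass over those that are not, and their reading is None.
Of tube0, tube1, tube2, tube3, tube4, tube5 only 3 to 5 are there at a start; the rules pass over those that are not, and their reading is None.
At some moment in a run one of tube0, tube1, tube2, tube3, tube4, tube5 may be knocked a few centimetres aside while the robot is not near it.
It also fails if it takes over 210 s, if anything falls off the work surface, if the arm or the gripper's body presses on something with over 40 N, if the wrist force passes 120 N, or if a joint passes its speed limit or range.

## Working session

There is one attempt and no reset: what is moved stays moved. The work goes in short steps, Python scripts to look and compute and a tool call to move; the robot and the scene stay as the last step left them, time stands still between calls to the robot, and variables do not carry over. Pictures are saved under pics/ and viewed, about 12 in all and at most 16, crops included, and the job is handed in when it is done.

Besides the shell and the picture viewer there is one more tool, called after "Request:" by a JSON object that holds its "api" and its "payload". move_arm: Moves the arm, as the interface text tells. Its arguments: {"type":"object","properties":{"commands":{"type":"array"},"squeeze":{"type":"number"}},"required":["commands"]}

```bash
mkdir -p pics; ls; python3 - <<'E'
from plant import *
import cv2,numpy as np
s=get_state();print({k:np.round(v,3).tolist() for k,v in s.items()})
for n in("scene","top"):
    f=grab_frame(n);cv2.imwrite(f"pics/{n}0.png",f[:,:,::-1]);c=camera_info(n)
    print(n,np.round(c["camera_matrix"],1).tolist(),np.round(c["distortion"],3),np.round(c["pose"],3).tolist())
a=[cv2.imread(f"pics/{n}0.png") for n in("top","scene")]
E
```

```text
pics
{'t': 0.0, 'joint_pos': [-1.184, 0.384, 0.016, 1.371, -0.006, 1.388, -0.046], 'dq': [-0.001, -0.001, -0.001, 0.0, -0.0, 0.0, 0.002], 'tau': [-0.001, -62.759, 0.844, -37.183, 0.017, 0.014, 0.0], 'eef_pos': [0.272, 0.562, 0.249], 'tcp_rot': [-3.122, 1.569, -2.001], 'force': [0.37, -0.2, 0.968], 'wrist_torque': [-0.0, 0.012, -0.009], 'grip_width': 1.001}
scene [[500.1, 0.0, 253.9], [0.0, 500.1, 187.6], [0.0, 0.0, 1.0]] [-0.048  0.     0.     0.     0.   ] [[0.875, -0.315, 0.369, 0.999], [0.485, 0.567, -0.666, -0.851], [0.001, 0.762, 0.648, 0.853], [0.0, 0.0, 0.0, 1.0]]
top [[472.0, 0.0, 248.9], [0.0, 472.0, 186.1], [0.0, 0.0, 1.0]] [-0.105  0.     0.     0.     0.   ] [[0.011, 0.993, -0.117, 0.482], [-1.0, 0.013, 0.015, -0.045], [0.017, 0.117, 0.993, 1.134], [0.0, 0.0, 0.0, 1.0]]
```

View pics/top0.png

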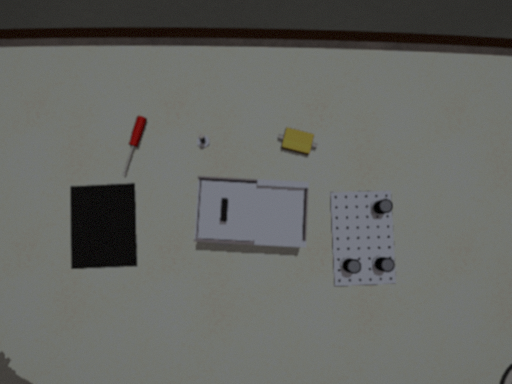

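View pics/scene0.png

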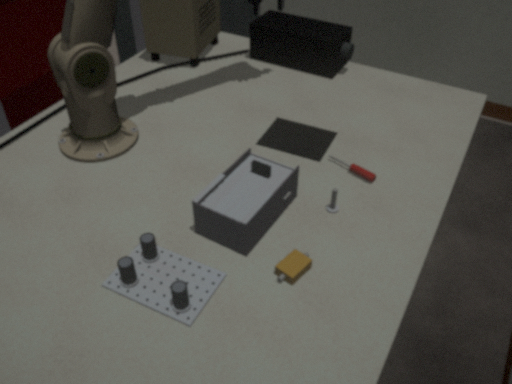

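The top view shows image up = +x and left = +y. The mat is at about (103,225), and the case at (252,213) has its handle at (224,210), so the lip end is on the left. There are three tubes at about (384,206), (386,264) and (353,266), with the driver, post and amp above. The scene view agrees with this.

```bash
cat > h.py <<'E'
from plant import *
import cv2,numpy as np
def ray(cam,px,z):
    c=camera_info(cam);u=cv2.undistortPoints(np.array(px,float).reshape(-1,1,2),np.array(c["camera_matrix"]),np.array(c["distortion"]))[:,0]
    P=np.array(c["pose"]);d=np.c_[u[:,0],-u[:,1],-np.ones(len(u))]@P[:3,:3].T;o=P[:3,3]
    return (o+d*((np.array(z)-o[2])/d[:,2])[:,None])
def proj(cam,X):
    c=camera_info(cam);P=np.linalg.inv(np.array(c["pose"]));q=np.atleast_2d(X)@P[:3,:3].T+P[:3,3];q=q*[1,-1,-1]
    return cv2.projectPoints(q,np.zeros(3),np.zeros(3),np.array(c["camera_matrix"]),np.array(c["distortion"]))[0][:,0]
def snap(cam,name,box=None,k=1):
    f=grab_frame(cam)[:,:,::-1].copy()
    g=f if box is None else f[box[1]:box[3],box[0]:box[2]]
    cv2.imwrite("pics/"+name,cv2.resize(g,None,fx=k,fy=k,interpolation=cv2.INTER_CUBIC));return f
def blobs(mask,lo=15):
    for c in cv2.findContours(mask.astype(np.uint8),cv2.RETR_EXTERNAL,cv2.CHAIN_APPROX_NONE)[0]:
        if cv2.contourArea(c)>lo: yield c
E
python3 - <<'E'
from h import *
f=cv2.imread("pics/top0.png");g=cv2.cvtColor(f,cv2.COLOR_BGR2GRAY)
# mat, handle, tubes: dark
for c in blobs(g[:330]<75):
    r=cv2.minAreaRect(c);print("dark",np.round(r[0],1),np.round(r[1],1),round(r[2],1),cv2.boundingRect(c))
for z in (0.003,):
    pass
cv2.imwrite("pics/c1.png",np.vstack([cv2.resize(f[170:255,185:315],None,fx=6,fy=6,interpolation=cv2.INTER_CUBIC)]))
E
```

```text
dark [349.  265.5] [15. 22.] 90.0 (338, 258, 23, 16)
dark [383.5 264.5] [15. 21.] 90.0 (373, 257, 22, 16)
dark [247.  247.9] [100.2   7.6] 3.0 (197, 242, 101, 13)
dark [381.3 207.1] [15.1 22. ] 60.9 (372, 199, 21, 19)
dark [223.7 209.9] [ 6.4 24.1] 3.6 (220, 198, 8, 25)
dark [304.4 213.5] [ 2.6 51.1] 2.1 (303, 188, 4, 52)
dark [102.8 225.6] [83.8 65.6] 88.6 (70, 183, 67, 86)
dark [227.5 179.7] [57.1  3.1] 2.5 (199, 177, 58, 6)
dark [293.9 151.3] [27.2  3.9] 15.3 (281, 146, 27, 11)
dark [202. 141.] [6. 4.] 90.0 (200, 138, 5, 7)
dark [136.6 134.7] [11.1 37.6] 18.4 (129, 116, 18, 38)
dark [255.5  27.5] [ 55. 511.] 90.0 (0, 0, 512, 56)
```

View pics/c1.png

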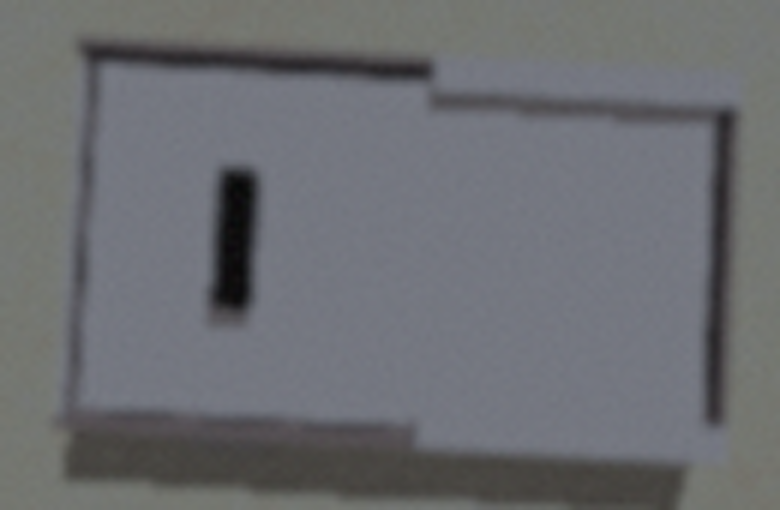

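```bash
python3 - <<'E'
from h import *
p=np.array([[738,75],[725,462],[432,60],[415,445],[236,238]],float)
p=(p+.5)/6-.5+[185,170]
W=ray("top",p,[.105]*4+[.117]);L=np.array([[.072,-.123],[-.072,-.123],[.072,-.009],[-.072,-.009],[0,.06]])
print(W.round(4))
A=L-L.mean(0);B=W[:,:2]-W[:,:2].mean(0)
a=np.arctan2((A[:,0]*B[:,1]-A[:,1]*B[:,0]).sum(),(A*B).sum())
R=np.array([[np.cos(a),-np.sin(a)],[np.sin(a),np.cos(a)]]);t=W[:,:2].mean(0)-R@L.mean(0)
print("case",t,np.degrees(a),"res mm",((L@R.T+t-W[:,:2])*1000).round(1).tolist())
m=ray("top",[[102.8,225.6]],.003);print("mat",m)
f=cv2.imread("pics/top0.png");g=cv2.cvtColor(f,cv2.COLOR_BGR2GRAY)
for b in [(338,258,23,16),(373,257,22,16),(372,199,21,19)]:
    x,y=b[0]-8,b[1]-8; k=f[y:y+36,x:x+40]
    print(b)
crops=[cv2.resize(f[y:y+36,x:x+40],None,fx=8,fy=8,interpolation=cv2.INTER_CUBIC) for x,y in((333,248),(368,246),(366,189))]
s=cv2.imread("pics/scene0.png")
crops2=[cv2.resize(s[y:y+45,x:x+40],None,fx=6,fy=6,interpolation=cv2.INTER_CUBIC) for x,y in((108,248),(130,225),(160,270))]
A=np.hstack(crops)[:, :780];B=np.hstack(crops2)
I=np.zeros((600,800,3),np.uint8);A=A*1.0;I[:288,:780]=np.clip(A*1.6,0,255)[:288];I[300:570,:720]=np.clip(B*1.6,0,255)[:270]
cv2.imwrite("pics/c2.png",I)
for r in proj("top",ray("top",[[348,262]],.066)): print(r)
E
```

```text
[[ 0.6144 -0.1907  0.105 ]
 [ 0.4729 -0.1857  0.105 ]
 [ 0.6184 -0.0781  0.105 ]
 [ 0.478  -0.0732  0.105 ]
 [ 0.5513 -0.0078  0.117 ]]
case [ 0.54859185 -0.06633088] -2.2320029816801603 res mm [[1.4, -1.3], [-1.0, -0.7], [1.8, -0.1], [-1.7, 0.7], [-0.4, 1.4]]
mat [[0.51562526 0.28732966 0.003     ]]
(338, 258, 23, 16)
(373, 257, 22, 16)
(372, 199, 21, 19)
[348. 262.]
```

View pics/c2.png

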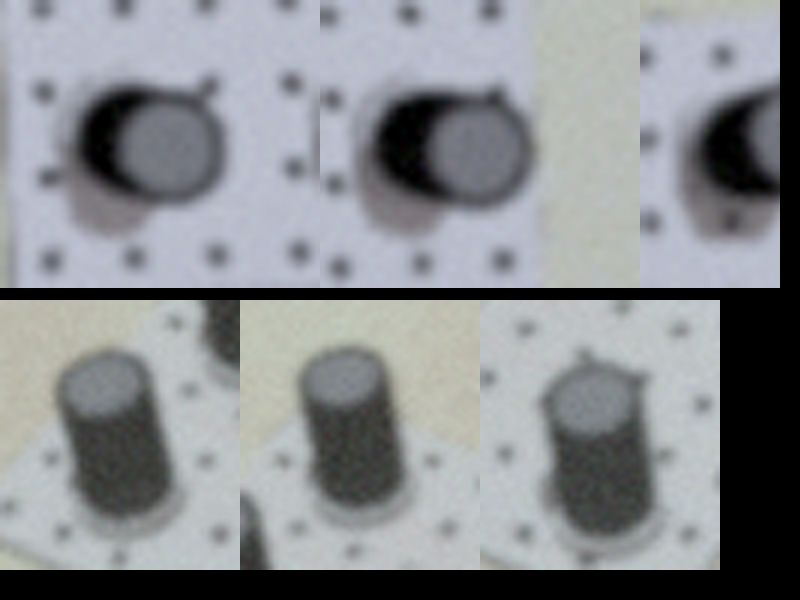

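```bash
python3 - <<'E'
from h import *
from scipy.spatial.transform import Rotation as Ro
s=get_state();R=Ro.from_euler("xyz",s["tcp_rot"]);print(R.as_matrix().round(3))
a=np.radians(-2.23)
for sg in(1,-1):
    z=sg*np.array([-np.sin(a),np.cos(a),0]);x=np.array([0,0,-1.]);T=np.c_[x,np.cross(z,x),z]
    print(sg,(Ro.from_matrix(T)*R.inv()).as_rotvec(degrees=True).round(2))
P=[[170/8+333,147/8+248],[159/8+368,150/8+246]];print(ray("top",P,.066).round(4))
print(ray("scene",[[125.3,261.8],[147,237.8],[178.5,286.3]],.066).round(4))
print("handle scene px",proj("scene",[.5513,-.0078,.117]))
E
```

```text
[[-0.001 -0.901  0.435]
 [-0.002  0.435  0.901]
 [-1.    -0.    -0.002]]
1 [ 1.000e-01 -2.000e-02  2.354e+01]
-1 [-3.0000e-02 -1.4000e-01 -1.5646e+02]
[[ 0.4287 -0.3022  0.066 ]
 [ 0.4324 -0.38    0.066 ]]
[[ 0.4332 -0.3788  0.066 ]
 [ 0.4297 -0.302   0.066 ]
 [ 0.567  -0.377   0.066 ]]
handle scene px [[260.62180415 163.52888255]]
```

Request:
{"api": "move_arm", "payload": {"commands": [[-1,0.022,-0.044,0,0,0,2],[-1,0.022,-0.044,0,0,0,2],[-1,0.022,-0.044,0,0,0,2],[-1,0.022,-0.044,0,0,0,2],[-1,0.022,-0.044,0,0,0,2],[-1,0.022,-0.044,0,0,0,2],[-1,0.022,-0.044,0,0,0,2],[-1,0.022,-0.044,0,0,0,2],[-1,0.022,-0.044,0,0,0,2],[-1,0.022,-0.044,0,0,0,2],[-1,0.022,-0.044,0,0,0,2],[-1,0.022,-0.044,0,0,0,1.5]], "squeeze": 60}}

```text
t: 1.3
eef_pos: [0.536, 0.033, 0.2501]
tcp_rot: [1.449, 1.571, 2.982]
force: [0.7, 0.3, 0.4]
grip_width: 1.001
```

Request:
{"api": "move_arm", "payload": {"commands": [[-0.3,0.005,-0.013,-0.03,0,0,0],[-0.3,0.005,-0.013,-0.03,0,0,0],[-0.3,0.005,-0.014,-0.02,0,0,0],[-0.3,0,0,-0.02,0,0,0],[-0.3,0,0,0,0,0,0]]}}

```text
t: 1.8
eef_pos: [0.5486, -0.0057, 0.1471]
tcp_rot: [1.765, 1.565, -2.988]
force: [-1.8, 0.8, 0.4]
grip_width: 0.65
```

```bash
python3 - <<'E'
from h import *
from scipy.spatial.transform import Rotation as Ro
s=get_state();R=Ro.from_euler("xyz",s["tcp_rot"]).as_matrix();print(s["eef_pos"],R.round(3),s["grip_width"])
snap("scene","s1.png",(190,90,330,260),4)
E
```

```text
[ 0.54859496 -0.00567497  0.14711736] [[-0.006 -0.999  0.041]
 [-0.001  0.041  0.999]
 [-1.     0.006 -0.001]] 0.6496179118026618
```

View pics/s1.png

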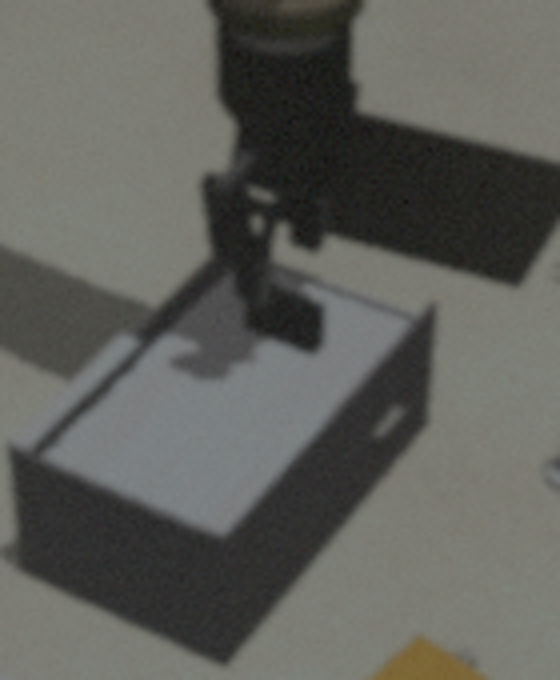

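The fingers straddle the handle at about crop (285,315), with the jaws along y. I'll lower and grip.

Request:
{"api": "move_arm", "payload": {"commands": [[-0.3,0,0,-0.015,0,0,0],[-0.3,0,0,-0.015,0,0,0],[-0.3,0,0,-0.008,0,0,0],[-0.3,0,0,0,0,0,0],[0.2,0,0,0,0,0,0],[1,0,0,0,0,0,0],[1,0,0,0,0,0,0],[1,0,0,0,0,0,0],[1,0,0,0,0,0,0],[1,0,0,0,0,0,0],[1,0,0,0,0,0,0]]}}

```text
t: 2.95
eef_pos: [0.5513, -0.0053, 0.1133]
tcp_rot: [-1.449, 1.569, 0.082]
force: [-1.2, -0.7, 6.4]
grip_width: 0.151
```

Request:
{"api": "move_arm", "payload": {"commands": [[1,0,0,0.004,0,0,0],[1,0,0,0.004,0,0,0],[1,0,0,0.003,0,0,0],[1,0,0,0,0,0,0],[1,0,0,0,0,0,0]]}}

```text
t: 3.45
eef_pos: [0.5506, -0.0051, 0.1232]
tcp_rot: [1.85, 1.571, -2.902]
force: [0.5, -0.1, -2.6]
grip_width: 0.15
```

```bash
python3 - <<'E'
from h import *
s=get_state();print(s["eef_pos"],s["force"],s["wrist_torque"],s["grip_width"])
snap("scene","s2.png",(190,120,310,250),5)
E
```

```text
[ 0.55062198 -0.00511357  0.12322677] [ 0.51855824 -0.06931049 -2.56689337] [ 0.14652677  0.01331961 -0.01034804] 0.150361897955461
```

View pics/s2.png

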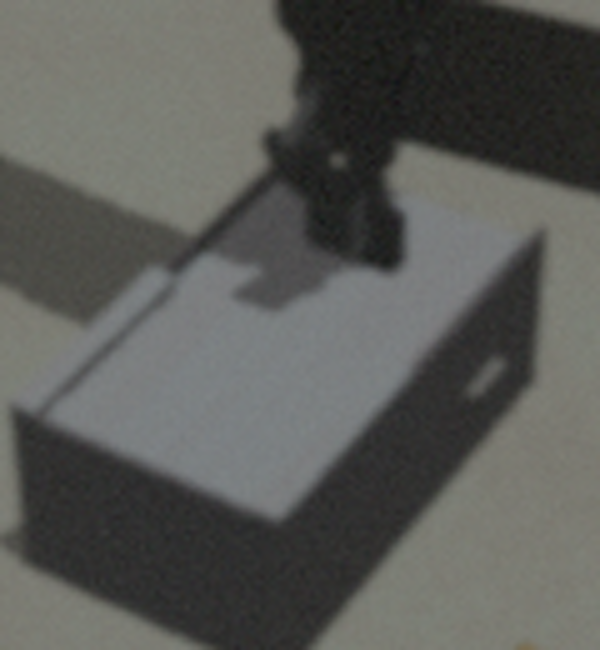

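Force −2.6 N equals the lid's weight and the lip edge is no longer visible, so the lid hangs level and free. Sliding it out.

Request:
{"api": "move_arm", "payload": {"commands": [[1,0.0004,0.01,0,0,0,0],[1,0.0006,0.015,0,0,0,0],[1,0.0007,0.018,0,0,0,0],[1,0.0007,0.018,0,0,0,0],[1,0.0007,0.018,0,0,0,0],[1,0.0007,0.018,0,0,0,0],[1,0.0007,0.018,0,0,0,0],[1,0.0007,0.018,0,0,0,0],[1,0.0007,0.018,0,0,0,0],[1,0.0007,0.018,0,0,0,0]]}}

```text
t: 4.5
eef_pos: [0.5568, 0.1665, 0.1231]
tcp_rot: [0.846, 1.57, 2.378]
force: [0.6, 0.1, -2.2]
grip_width: 0.151
```

Request:
{"api": "move_arm", "payload": {"commands": [[1,0.0008,0.022,0.002,0,0,0],[1,0.0008,0.022,0.002,0,0,0],[1,0.0008,0.022,0.002,0,0,0],[1,0.0008,0.022,0.002,0,0,0],[1,-0.009,0.022,0,0,0,0],[1,-0.009,0.022,0,0,0,0],[1,-0.009,0.022,-0.01,0,0,0],[1,-0.009,0.018,-0.015,0,0,0],[1,-0.006,0.008,-0.015,0,0,0],[1,0,0,-0.01,0,0,0],[1,0,0,0,0,0,0]]}}

```text
t: 5.6
eef_pos: [0.5177, 0.3424, 0.0791]
tcp_rot: [2.463, 1.567, -2.289]
force: [0.3, -1.1, -2.1]
grip_width: 0.153
```

Request:
{"api": "move_arm", "payload": {"commands": [[1,0,0,-0.012,0,0,0],[1,0,0,-0.012,0,0,0],[1,0,0,-0.01,0,0,0],[1,0,0,-0.005,0,0,0],[1,0,0,-0.002,0,0,0],[1,0,0,-0.001,0,0,0],[1,0,0,0,0,0,0]]}}

```text
t: 6.3
eef_pos: [0.5187, 0.344, 0.0395]
tcp_rot: [-0.907, 1.57, 0.624]
force: [-0.6, -0.4, -1.9]
grip_width: 0.15
```

Request:
{"api": "move_arm", "payload": {"commands": [[1,0,0,-0.0015,0,0,0],[1,0,0,-0.0015,0,0,0],[1,0,0,-0.001,0,0,0],[1,0,0,0,0,0,0]]}}

```text
t: 6.7
eef_pos: [0.5187, 0.3441, 0.0364]
tcp_rot: [-0.657, 1.57, 0.875]
force: [-2.4, -1.2, 6.3]
grip_width: 0.148
```

Request:
{"api": "move_arm", "payload": {"commands": [[0.3,0,0,0,0,0,0],[-0.2,0,0,0,0,0,0],[-0.2,0,0,0,0,0,0],[-0.2,0,0,0.02,0,0,0],[-0.2,0,0,0.04,0,0,0],[-0.2,0,0,0.045,0,0,0],[-0.2,0,0,0.045,0,0,0],[-0.2,0,-0.03,0.03,0,0,0],[-0.5,0,-0.045,0,0,0,0],[-0.5,0,-0.045,0,0,0,0],[-0.5,0,-0.045,0,0,0,0],[-0.5,0,-0.045,0,0,0,0]]}}

```text
t: 7.9
eef_pos: [0.5183, 0.1321, 0.2155]
tcp_rot: [-0.946, 1.57, 0.586]
force: [0.3, 0.2, 0.5]
grip_width: 0.748
```

Request:
{"api": "move_arm", "payload": {"commands": [[-0.5,-0.005,-0.045,0,0,0,0],[-0.5,-0.005,-0.045,0,0,0,0],[-0.5,-0.005,-0.045,0,0,0,0],[-0.5,-0.005,-0.045,0,0,0,0],[-0.5,-0.005,-0.045,0,0,0,0],[-0.5,-0.005,-0.045,0,0,0,0],[-0.5,-0.005,-0.045,0,0,0,0],[-0.5,-0.005,-0.045,0,0,0,0],[-0.5,-0.005,-0.045,0,0,0,0],[-0.5,-0.005,-0.045,0,0,0,0],[-0.5,-0.005,-0.03,0,0,0,0],[-0.5,0,0,0,0,0,0]]}}

```text
t: 9.1
eef_pos: [0.4606, -0.3516, 0.2154]
tcp_rot: [2.845, 1.567, -1.915]
force: [-1.1, 0.4, 0.5]
grip_width: 0.749
```

```bash
python3 - <<'E'
from h import *
s=get_state();print(s["t"],s["eef_pos"],s["joint_pos"])
f=snap("top","t1.png");g=snap("scene","s3.png")
a=np.clip(1.5*cv2.resize(f[165:290,60:400],None,fx=2.3,fy=2.3,interpolation=cv2.INTER_CUBIC).astype(float),0,255)
b=np.clip(1.5*cv2.resize(g[100:300,90:350],None,fx=1.5,fy=1.5).astype(float),0,255)
I=np.zeros((595,800,3));I[:a.shape[0],:a.shape[1]]=a;I[290:290+b.shape[0],:b.shape[1]]=b;cv2.imwrite("pics/c3.png",I)
E
```

```text
9.1 [ 0.46064339 -0.35163979  0.21543191] [ 0.05598297  0.35305531  0.69565226  1.58025841 -0.22940003  1.29152785
  2.30796076][ WARN:0@2.731] global loadsave.cpp:1063 imwrite_ Unsupported depth image for selected encoder is fallbacked to CV_8U.
```

View pics/c3.png

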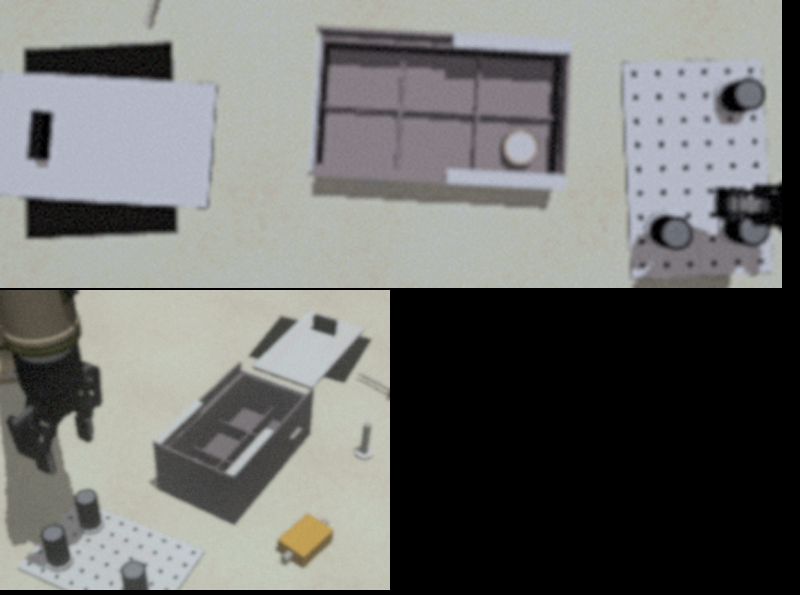

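The lid lies flat on the mat. The canister is in cell0 (crop (519,147)), and three tubes are on the plate. Next is tube A at (0.429,-0.302).

Request:
{"api": "move_arm", "payload": {"commands": [[-0.5,-0.016,0.025,0,0,0,0],[-0.5,-0.016,0.025,0,0,0,0],[-0.5,0,0,-0.04,0,0,0],[-0.5,0,0,-0.04,0,0,0],[-0.5,0,0,-0.04,0,0,0],[-0.5,0,0,-0.025,0,0,0],[-0.5,0,0,-0.014,0,0,0],[-0.5,0,0,0,0,0,0],[1,0,0,0,0,0,0],[1,0,0,0,0,0,0],[1,0,0,0,0,0,0],[1,0,0,0,0,0,0]], "squeeze": 40}}

```text
t: 10.4
eef_pos: [0.4327, -0.297, 0.0581]
tcp_rot: [-1.913, 1.567, -0.382]
force: [-0.6, -0.1, 6.5]
grip_width: 0.372
```

Request:
{"api": "move_arm", "payload": {"commands": [[1,0,0,0,0,0,0],[1,0,0,0,0,0,0]]}}

```text
t: 10.6
eef_pos: [0.4327, -0.297, 0.0581]
tcp_rot: [-1.91, 1.567, -0.379]
force: [-0.5, 0.3, 7.4]
grip_width: 0.375
```

Request:
{"api": "move_arm", "payload": {"commands": [[1,0,0,0.015,0,0,0],[1,0,0,0.03,0,0,0],[1,0,0,0.045,0,0,0],[1,0,0,0.045,0,0,0],[1,0.02,0.03,0.01,0,0,0],[1,0.02,0.03,0,0,0,0],[1,0.025,0.04,0,0,0,0],[1,0.025,0.04,0,0,0,0],[1,0.025,0.04,0,0,0,0],[1,0.02,0.03,0,0,0,0],[1,0.015,0.022,0,0,0,0],[1,0,0,0,0,0,0]]}}

```text
t: 11.8
eef_pos: [0.5832, -0.0588, 0.2019]
tcp_rot: [-0.351, 1.569, 1.187]
force: [-0.4, -0.3, -0.9]
grip_width: 0.377
```

```bash
python3 - <<'E'
from h import *
s=get_state();print(s["t"],s["eef_pos"],s["force"],s["grip_width"])
f=snap("top","t2.png");g=snap("scene","s4.png")
a=np.clip(1.5*cv2.resize(f[165:290,60:400],None,fx=2.3,fy=2.3,interpolation=cv2.INTER_CUBIC).astype(float),0,255)
b=np.clip(1.5*cv2.resize(g[100:300,90:350],None,fx=1.5,fy=1.5).astype(float),0,255)
I=np.zeros((595,800,3),np.uint8);I[:a.shape[0],:a.shape[1]]=a;I[290:290+b.shape[0],:b.shape[1]]=b;cv2.imwrite("pics/c4.png",I)
E
```

```text
11.8 [ 0.58315598 -0.05877475  0.2019215 ] [-0.35937537 -0.27315486 -0.85673809] 0.37685609240448686
```

View pics/c4.png

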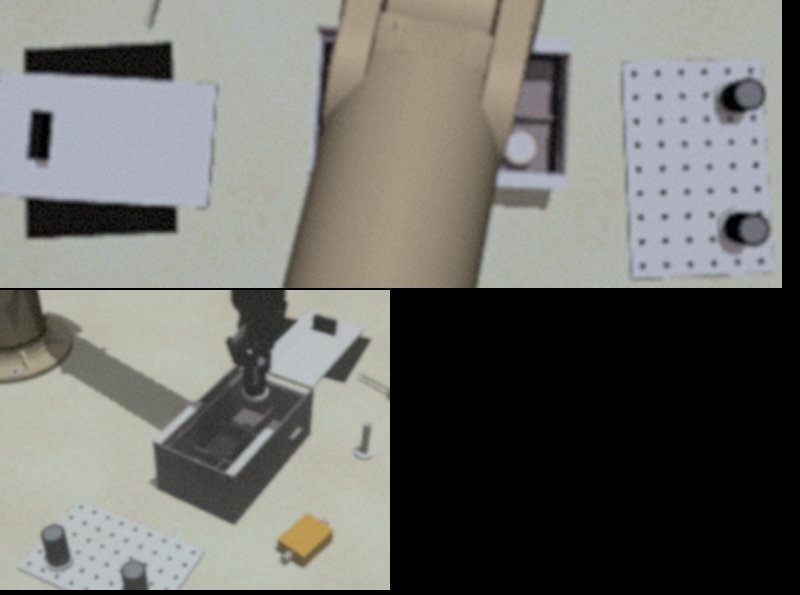

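The tube is held upright over cell3 and the plate still holds the other two. Lowering.

Request:
{"api": "move_arm", "payload": {"commands": [[1,0,-0.006,-0.02,0,0,0],[1,0,0,-0.03,0,0,0],[1,0,0,-0.03,0,0,0],[1,0,0,-0.025,0,0,0],[1,0,0,-0.017,0,0,0],[1,0,0,-0.01,0,0,0],[1,0,0,-0.005,0,0,0],[1,0,0,-0.003,0,0,0],[1,0,0,0,0,0,0]]}}

```text
t: 12.8
eef_pos: [0.5818, -0.0705, 0.0619]
tcp_rot: [-1.69, 1.57, -0.16]
force: [0.3, 0.8, -1.5]
grip_width: 0.374
```

Request:
{"api": "move_arm", "payload": {"commands": [[1,0,0,-0.0015,0,0,0],[1,0,0,-0.0015,0,0,0],[1,0,0,-0.0015,0,0,0],[1,0,0,0,0,0,0]]}}

```text
t: 13.2
eef_pos: [0.5821, -0.0702, 0.0581]
tcp_rot: [-1.285, 1.569, 0.246]
force: [-3.5, -0.2, 8.2]
grip_width: 0.372
```

Request:
{"api": "move_arm", "payload": {"commands": [[0,0,0,0,0,0,0],[-0.3,0,0,0,0,0,0],[-0.3,0,0,0,0,0,0],[-0.3,0,0,0.015,0,0,0],[-0.3,0,0,0.04,0,0,0],[-0.3,0,0,0.04,0,0,0],[-0.3,0,0,0.04,0,0,0],[-0.5,-0.014,-0.03,0.02,0,0,0],[-0.5,-0.02,-0.04,0,0,0,0],[-0.5,-0.02,-0.04,0,0,0,0],[-0.5,-0.02,-0.04,0,0,0,0],[-0.5,-0.02,-0.04,0,0,0,0]]}}

```text
t: 14.4
eef_pos: [0.4865, -0.2617, 0.2131]
tcp_rot: [-1.682, 1.569, -0.151]
force: [0.4, -0.1, -0.0]
grip_width: 0.75
```

Request:
{"api": "move_arm", "payload": {"commands": [[-0.5,-0.02,-0.04,0,0,0,0],[-0.5,-0.02,-0.04,0,0,0,0],[-0.5,-0.015,-0.035,0,0,0,0],[-0.5,0,0,0,0,0,0]]}}

```text
t: 14.8
eef_pos: [0.4279, -0.3813, 0.2134]
tcp_rot: [3.098, 1.567, -1.664]
force: [-0.1, -0.2, 0.4]
grip_width: 0.75
```

```bash
python3 - <<'E'
from h import *
s=get_state();print(s["t"],s["eef_pos"],s["force"],s["grip_width"])
f=snap("top","t3.png");g=snap("scene","s5.png")
a=np.clip(1.5*cv2.resize(f[165:290,60:400],None,fx=2.3,fy=2.3,interpolation=cv2.INTER_CUBIC).astype(float),0,255)
b=np.clip(1.5*cv2.resize(g[100:300,90:350],None,fx=1.5,fy=1.5).astype(float),0,255)
I=np.zeros((595,800,3),np.uint8);I[:a.shape[0],:a.shape[1]]=a;I[290:290+b.shape[0],:b.shape[1]]=b;cv2.imwrite("pics/c5.png",I)
E
```

```text
14.8 [ 0.42786268 -0.38127321  0.21344878] [-0.14253961 -0.24637153  0.35434323] 0.7495342770340148
```

View pics/c5.png

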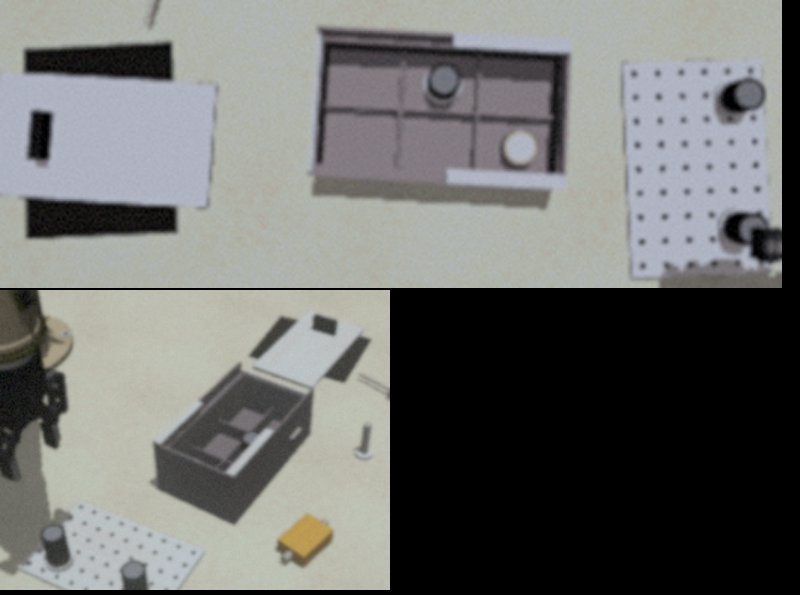

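Tube A stands in cell3 at crop (443,83). Tube B is undisturbed. Grasping B.

Request:
{"api": "move_arm", "payload": {"commands": [[-0.5,0.003,0.002,-0.04,0,0,0],[-0.5,0,0,-0.04,0,0,0],[-0.5,0,0,-0.04,0,0,0],[-0.5,0,0,-0.022,0,0,0],[-0.5,0,0,-0.012,0,0,0],[-0.5,0,0,0,0,0,0],[1,0,0,0,0,0,0],[1,0,0,0,0,0,0],[1,0,0,0,0,0,0],[1,0,0,0,0,0,0],[1,0,0,0,0,0,0],[1,0,0,0,0,0,0]]}}

```text
t: 16.1
eef_pos: [0.4366, -0.3742, 0.0597]
tcp_rot: [-2.082, 1.567, -0.551]
force: [0.3, -0.9, 6.5]
grip_width: 0.378
```

Request:
{"api": "move_arm", "payload": {"commands": [[1,0,0,0.015,0,0,0],[1,0,0,0.03,0,0,0],[1,0,0,0.045,0,0,0],[1,0,0,0.045,0,0,0],[1,0.016,0.035,0.01,0,0,0],[1,0.018,0.042,0,0,0,0],[1,0.018,0.045,0,0,0,0],[1,0.018,0.045,0,0,0,0],[1,0.018,0.045,0,0,0,0],[1,0.018,0.045,0,0,0,0],[1,0.018,0.045,0,0,0,0],[1,0.015,0.045,0,0,0,0]]}}

```text
t: 17.3
eef_pos: [0.5749, -0.0243, 0.2041]
tcp_rot: [-1.383, 1.57, 0.148]
force: [1.3, -0.7, -1.1]
grip_width: 0.374
```

Request:
{"api": "move_arm", "payload": {"commands": [[1,0.008,0.026,0,0,0,0],[1,0,0.008,0,0,0,0],[1,0,0,0,0,0,0]]}}

```text
t: 17.6
eef_pos: [0.5823, 0.0091, 0.2033]
tcp_rot: [1.965, 1.571, -2.785]
force: [-0.1, -0.7, 0.0]
grip_width: 0.371
```

Request:
{"api": "move_arm", "payload": {"commands": [[1,0.001,-0.001,-0.02,0,0,0],[1,0,0,-0.03,0,0,0],[1,0,0,-0.03,0,0,0],[1,0,0,-0.025,0,0,0],[1,0,0,-0.017,0,0,0],[1,0,0,-0.01,0,0,0],[1,0,0,-0.005,0,0,0],[1,0,0,-0.003,0,0,0],[1,0,0,0,0,0,0]]}}

```text
t: 18.5
eef_pos: [0.5838, 0.0064, 0.0634]
tcp_rot: [-1.622, 1.57, -0.091]
force: [0.9, -0.2, -0.8]
grip_width: 0.372
```

Request:
{"api": "move_arm", "payload": {"commands": [[1,0,0,-0.0015,0,0,0],[1,0,0,-0.0015,0,0,0],[1,0,0,0,0,0,0]]}}

```text
t: 18.8
eef_pos: [0.5835, 0.0069, 0.0599]
tcp_rot: [-1.429, 1.571, 0.103]
force: [-0.4, 0.1, -0.5]
grip_width: 0.371
```

Request:
{"api": "move_arm", "payload": {"commands": [[1,0,0,-0.001,0,0,0],[0,0,0,0,0,0,0],[-0.2,0,0,0,0,0,0],[-0.2,0,0,0,0,0,0],[-0.2,0,0,0.015,0,0,0],[-0.3,0,0,0.04,0,0,0],[-0.3,0,0,0.04,0,0,0],[-0.3,0,0,0.04,0,0,0],[-0.5,0,-0.03,0.015,0,0,0],[-0.5,0,-0.045,0,0,0,0],[-0.5,0,-0.045,0,0,0,0],[-0.5,0,-0.045,0,0,0,0]]}}

```text
t: 20.0
eef_pos: [0.5837, -0.1591, 0.2102]
tcp_rot: [-1.345, 1.569, 0.188]
force: [0.4, 0.2, -0.8]
grip_width: 0.748
```

Request:
{"api": "move_arm", "payload": {"commands": [[-0.5,0,-0.045,0,0,0,0],[-0.5,0,-0.045,0,0,0,0],[-0.5,0,-0.045,0,0,0,0],[-0.5,0,-0.045,0,0,0,0],[-0.5,0,0,0,0,0,0]]}}

```text
t: 20.5
eef_pos: [0.58, -0.3463, 0.2095]
tcp_rot: [2.873, 1.566, -1.888]
force: [-1.1, -0.3, 0.1]
grip_width: 0.752
```

```bash
python3 - <<'E'
from h import *
s=get_state();print(s["t"],s["eef_pos"],s["joint_pos"],s["grip_width"])
f=snap("top","t4.png");g=snap("scene","s6.png")
a=np.clip(1.5*cv2.resize(f[165:290,60:400],None,fx=2.3,fy=2.3,interpolation=cv2.INTER_CUBIC).astype(float),0,255)
b=np.clip(1.5*cv2.resize(g[100:320,90:350],None,fx=1.35,fy=1.35).astype(float),0,255)
I=np.zeros((595,800,3),np.uint8);I[:a.shape[0],:a.shape[1]]=a;I[290:290+b.shape[0],:b.shape[1]]=b
c=np.clip(1.5*cv2.resize(g[265:320,150:210],None,fx=5,fy=5,interpolation=cv2.INTER_CUBIC).astype(float),0,255);I[300:300+c.shape[0],420:720]=c
cv2.imwrite("pics/c6.png",I)
E
```

```text
20.5 [ 0.58001745 -0.34627899  0.20945867] [ 0.09305108  0.57174309  0.62571886  1.29591901 -0.32425547  1.37382996
  2.22586106] 0.7520545504494415
```

View pics/c6.png

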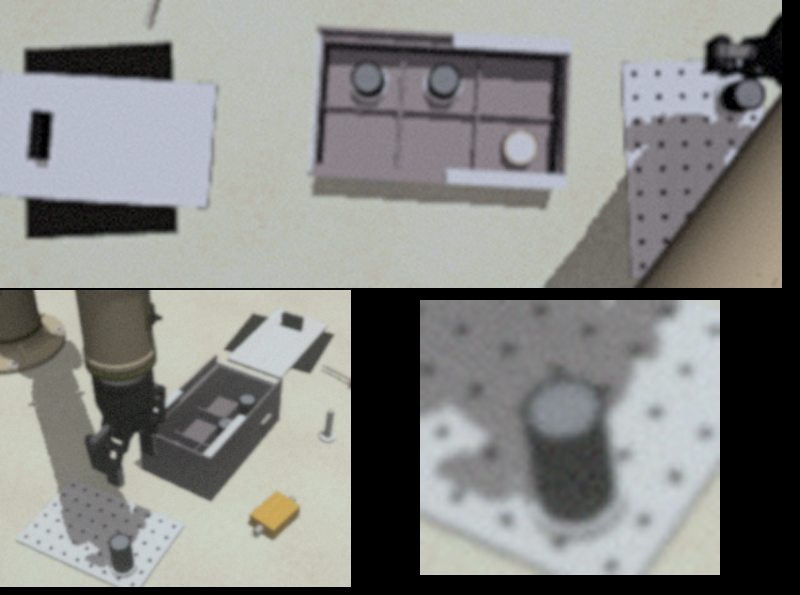

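Tubes A and B stand in cells 3 and 5. Tube C has not moved, at about (0.567,-0.376).

Request:
{"api": "move_arm", "payload": {"commands": [[-0.5,-0.008,-0.016,-0.02,0,0,0],[-0.5,-0.007,-0.016,-0.02,0,0,0],[-0.5,0,0,-0.04,0,0,0],[-0.5,0,0,-0.04,0,0,0],[-0.5,0,0,-0.02,0,0,0],[-0.5,0,0,-0.011,0,0,0],[-0.5,0,0,0,0,0,0],[1,0,0,0,0,0,0],[1,0,0,0,0,0,0],[1,0,0,0,0,0,0],[1,0,0,0,0,0,0],[1,0,0,0,0,0,0]]}}

```text
t: 21.8
eef_pos: [0.5696, -0.3714, 0.0602]
tcp_rot: [-2.129, 1.567, -0.598]
force: [-0.4, -0.9, 6.5]
grip_width: 0.381
```

Request:
{"api": "move_arm", "payload": {"commands": [[1,0,0,0,0,0,0],[1,0,0,0,0,0,0]]}}

```text
t: 22.0
eef_pos: [0.5696, -0.3715, 0.0602]
tcp_rot: [-2.129, 1.567, -0.598]
force: [0.9, -1.5, 7.2]
grip_width: 0.38
```

Request:
{"api": "move_arm", "payload": {"commands": [[1,0,0,0.015,0,0,0],[1,0,0,0.03,0,0,0],[1,0,0,0.045,0,0,0],[1,0,0,0.045,0,0,0],[1,-0.003,0.035,0.01,0,0,0],[1,-0.005,0.042,0,0,0,0],[1,-0.006,0.045,0,0,0,0],[1,-0.006,0.045,0,0,0,0],[1,-0.006,0.045,0,0,0,0],[1,-0.006,0.045,0,0,0,0],[1,-0.006,0.045,0,0,0,0],[1,-0.005,0.045,0,0,0,0]]}}

```text
t: 23.2
eef_pos: [0.5246, -0.0214, 0.2039]
tcp_rot: [-0.599, 1.57, 0.932]
force: [0.6, -0.1, -1.0]
grip_width: 0.38
```

Request:
{"api": "move_arm", "payload": {"commands": [[1,-0.003,0.026,0,0,0,0],[1,0,0.008,0,0,0,0],[1,0,0,0,0,0,0]]}}

```text
t: 23.5
eef_pos: [0.5223, 0.0122, 0.2034]
tcp_rot: [-0.312, 1.57, 1.222]
force: [-0.2, 0.0, -1.1]
grip_width: 0.378
```

Request:
{"api": "move_arm", "payload": {"commands": [[1,0.001,-0.003,-0.02,0,0,0],[1,0,0,-0.03,0,0,0],[1,0,0,-0.03,0,0,0],[1,0,0,-0.025,0,0,0],[1,0,0,-0.017,0,0,0],[1,0,0,-0.01,0,0,0],[1,0,0,-0.005,0,0,0],[1,0,0,-0.003,0,0,0],[1,0,0,0,0,0,0]]}}

```text
t: 24.4
eef_pos: [0.5239, 0.0075, 0.0633]
tcp_rot: [-1.548, 1.57, -0.018]
force: [-0.6, -0.6, -1.3]
grip_width: 0.385
```

Request:
{"api": "move_arm", "payload": {"commands": [[1,0,0,-0.0015,0,0,0],[1,0,0,-0.0015,0,0,0],[1,0,0,0,0,0,0]]}}

```text
t: 24.7
eef_pos: [0.524, 0.0079, 0.0603]
tcp_rot: [-1.399, 1.57, 0.132]
force: [-0.1, -0.1, 1.1]
grip_width: 0.381
```

Contact made. I'll release, rise, and head towards the handle on the mat.

Request:
{"api": "move_arm", "payload": {"commands": [[0,0,0,0,0,0,0],[-0.2,0,0,0,0,0,0],[-0.2,0,0,0,0,0,0],[-0.2,0,0,0.015,0,0,0],[-0.3,0,0,0.04,0,0,0],[-0.3,0,0,0.04,0,0,0],[-0.3,0,0,0.04,0,0,0],[-0.3,0,0.03,0.015,0,0,0],[-0.3,0,0.045,0,0,0,0],[-0.3,0,0.045,0,0,0,0],[-0.3,0,0.045,0,0,0,0],[-0.3,0,0.045,0,0,0,0]]}}

```text
t: 25.9
eef_pos: [0.523, 0.2201, 0.2099]
tcp_rot: [0.144, 1.57, 1.676]
force: [0.4, 0.6, -0.2]
grip_width: 0.653
```

Request:
{"api": "move_arm", "payload": {"commands": [[-0.3,0,0.045,0,0,0,0],[-0.3,0,0.045,0,0,0,0],[-0.3,0,0.034,0,0,0,0],[-0.3,0,0,0,0,0,0]]}}

```text
t: 26.3
eef_pos: [0.5205, 0.3491, 0.2085]
tcp_rot: [0.895, 1.567, 2.436]
force: [0.2, 0.5, -0.2]
grip_width: 0.653
```

```bash
python3 - <<'E'
from h import *
from scipy.spatial.transform import Rotation as Ro
s=get_state();print(s["t"],s["eef_pos"],s["grip_width"]);print(Ro.from_euler("xyz",s["tcp_rot"]).as_matrix().round(3))
f=snap("top","t5.png");g=snap("scene","s7.png")
a=np.clip(1.5*cv2.resize(f[165:290,60:400],None,fx=2.3,fy=2.3,interpolation=cv2.INTER_CUBIC).astype(float),0,255)
b=np.clip(1.5*cv2.resize(g[90:300,90:350],None,fx=1.4,fy=1.4).astype(float),0,255)
I=np.zeros((595,800,3),np.uint8);I[:a.shape[0],:a.shape[1]]=a;I[290:290+b.shape[0],:b.shape[1]]=b
cv2.imwrite("pics/c7.png",I)
E
```

```text
26.3 [0.52045849 0.34914611 0.20854774] 0.6526443136159139
[[-0.003 -1.     0.03 ]
 [ 0.002  0.03   1.   ]
 [-1.     0.003  0.002]]
```

View pics/c7.png

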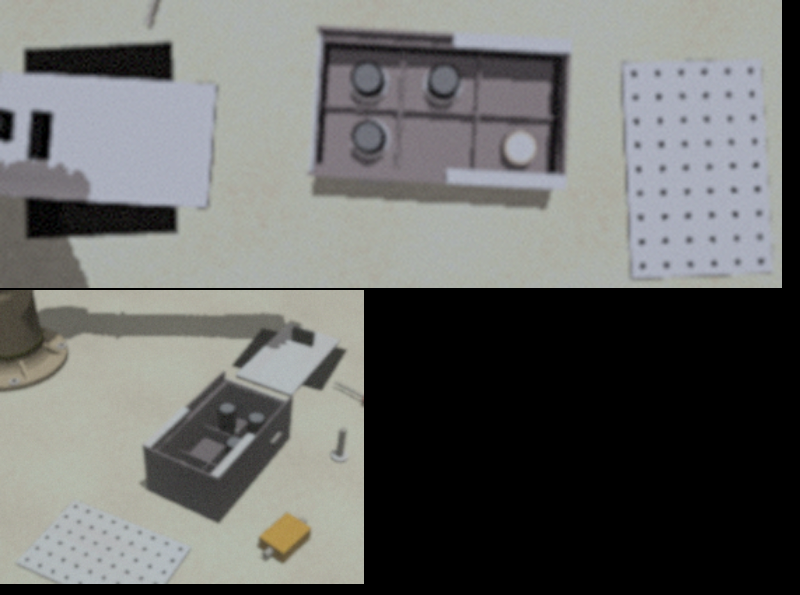

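All three tubes stand in cells 3, 4 and 5, the canister is in cell0, and the plate is empty. Fetching the lid.

Request:
{"api": "move_arm", "payload": {"commands": [[-0.3,-0.001,-0.003,-0.04,0,0,-0.5],[-0.3,-0.001,-0.002,-0.04,0,0,0],[-0.3,0,0,-0.04,0,0,0],[-0.3,0,0,-0.03,0,0,0],[-0.3,0,0,-0.013,0,0,0],[-0.3,0,0,-0.006,0,0,0],[-0.3,0,0,0,0,0,0]], "squeeze": 60}}

```text
t: 27.1
eef_pos: [0.5221, 0.3363, 0.0414]
tcp_rot: [-1.499, 1.57, 0.023]
force: [-0.2, -0.4, -0.1]
grip_width: 0.648
```

Request:
{"api": "move_arm", "payload": {"commands": [[-0.3,-0.002,0.004,-0.002,0,0,0.5],[-0.3,-0.001,0.004,-0.002,0,0,0],[-0.3,0,0,0,0,0,0],[-0.3,0,0,0,0,0,0]]}}

```text
t: 27.5
eef_pos: [0.5185, 0.3454, 0.0373]
tcp_rot: [-0.729, 1.57, 0.803]
force: [1.0, -0.2, 0.2]
grip_width: 0.65
```

Request:
{"api": "move_arm", "payload": {"commands": [[0.2,0,0,-0.001,0,0,0],[1,0,0,0,0,0,0],[1,0,0,0,0,0,0],[1,0,0,0,0,0,0],[1,0,0,0,0,0,0],[1,0,0,0,0,0,0],[1,0,0,0,0,0,0]]}}

```text
t: 28.2
eef_pos: [0.5187, 0.3448, 0.036]
tcp_rot: [-1.46, 1.571, 0.071]
force: [-0.0, -0.8, 2.9]
grip_width: 0.152
```

Request:
{"api": "move_arm", "payload": {"commands": [[1,0,0,0.01,0,0,0],[1,0,0,0.02,0,0,0],[1,0,0,0.02,0,0,0],[1,0,0,0.02,0,0,0],[1,0.008,-0.005,0.017,0,0,0],[1,0.01,-0.015,0,0,0,0],[1,0.01,-0.02,0,0,0,0],[1,0.01,-0.02,0,0,0,0],[1,0.005,-0.02,0,0,0,0],[1,0,-0.01,0,0,0,0],[1,0,0,0,0,0,0]]}}

```text
t: 29.3
eef_pos: [0.5616, 0.253, 0.123]
tcp_rot: [2.696, 1.57, -2.059]
force: [-0.6, -0.1, -2.8]
grip_width: 0.15
```

```bash
python3 - <<'E'
from h import *
s=get_state();r=s["tcp_rot"];print(s["eef_pos"],"a deg",np.degrees(-(r[0]-r[2]+np.pi/2)),s["force"],s["wrist_torque"])
p=np.array(s["eef_pos"])
f=snap("scene","s8.png",(190,80,350,200),5)
E
```

```text
[0.56160571 0.25297409 0.12295904] a deg -362.43300750586786 [-0.59288839 -0.13673999 -2.75657347] [0.09066298 0.01971261 0.02914325]
```

View pics/s8.png

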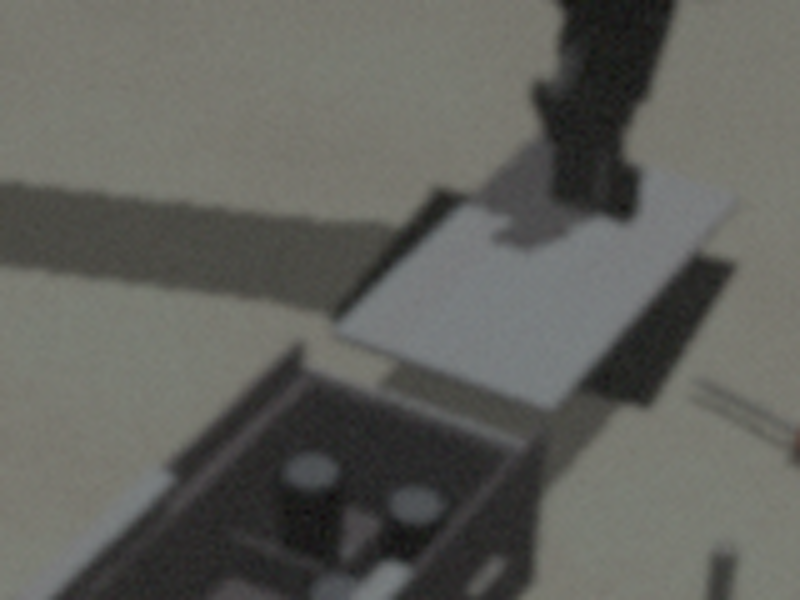

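Request:
{"api": "move_arm", "payload": {"commands": [[1,-0.001,-0.012,0,0,0,0],[1,-0.0005,-0.012,0,0,0,0],[1,-0.0005,-0.012,0,0,0,0],[1,-0.0005,-0.012,0,0,0,0],[1,-0.0005,-0.012,0,0,0,0],[1,-0.0005,-0.012,0,0,0,0],[1,0,0,0,0,0,0]]}}

```text
t: 30.05
eef_pos: [0.5583, 0.1799, 0.123]
tcp_rot: [-2.979, 1.57, -1.452]
force: [1.2, -0.5, -2.0]
grip_width: 0.147
```

Request:
{"api": "move_arm", "payload": {"commands": [[1,-0.0008,-0.016,0,0,0,0],[1,-0.0006,-0.016,0,0,0,0],[1,-0.0006,-0.016,0,0,0,0],[1,-0.0006,-0.016,0,0,0,0],[1,-0.0006,-0.016,0,0,0,0],[1,-0.0006,-0.016,0,0,0,0],[1,0,0,0,0,0,0]]}}

```text
t: 30.75
eef_pos: [0.5543, 0.0829, 0.123]
tcp_rot: [-2.984, 1.569, -1.458]
force: [0.1, -0.6, -2.6]
grip_width: 0.147
```

Request:
{"api": "move_arm", "payload": {"commands": [[1,-0.0006,-0.016,0,0,0,0],[1,-0.0006,-0.016,0,0,0,0],[1,-0.0006,-0.016,0,0,0,0],[1,-0.0006,-0.015,0,0,0,0],[1,-0.0006,-0.014,0,0,0,0],[1,-0.0004,-0.008,0,0,0,0],[1,0,-0.003,0,0,0,0],[1,0,0,0,0,0,0]]}}

```text
t: 31.55
eef_pos: [0.5509, -0.0014, 0.1228]
tcp_rot: [-0.124, 1.571, 1.407]
force: [0.3, -0.6, -2.5]
grip_width: 0.152
```

Request:
{"api": "move_arm", "payload": {"commands": [[1,0,-0.002,0,0,0,0],[1,0,-0.002,0,0,0,0],[1,0,0,0,0,0,0],[1,0,0,0,0,0,0]]}}

```text
t: 31.95
eef_pos: [0.5508, -0.0049, 0.1228]
tcp_rot: [1.77, 1.571, -2.981]
force: [0.6, -0.1, -3.6]
grip_width: 0.151
```

Request:
{"api": "move_arm", "payload": {"commands": [[1,0,0,-0.003,0,0,0],[1,0,0,-0.003,0,0,0],[1,0,0,-0.0025,0,0,0],[1,0,0,-0.001,0,0,0],[1,0,0,0,0,0,0]]}}

```text
t: 32.45
eef_pos: [0.5507, -0.0051, 0.1132]
tcp_rot: [1.842, 1.571, -2.91]
force: [0.8, 0.8, -2.0]
grip_width: 0.151
```

Request:
{"api": "move_arm", "payload": {"commands": [[1,0,0,-0.001,0,0,0],[1,0,0,0,0,0,0]]}}

```text
t: 32.65
eef_pos: [0.5509, -0.0052, 0.1129]
tcp_rot: [-0.792, 1.57, 0.739]
force: [-3.2, -0.1, 4.9]
grip_width: 0.15
```

Request:
{"api": "move_arm", "payload": {"commands": [[0.4,0,0,0,0,0,0],[-0.2,0,0,0,0,0,0],[-0.2,0,0,0,0,0,0],[-0.2,0,0,0.015,0,0,0],[-0.2,0,0,0.035,0,0,0],[-0.2,0,0,0.045,0,0,0],[-0.2,0,0.03,0.03,0,0,0],[-0.2,0,0.045,0,0,0,0],[-0.2,0,0.045,0,0,0,0],[-0.2,0,0.045,0,0,0,0],[-0.2,0,0.045,0,0,0,0],[-0.2,0,0.045,0,0,0,0]]}}

```text
t: 33.85
eef_pos: [0.5506, 0.2516, 0.2374]
tcp_rot: [-0.832, 1.57, 0.699]
force: [0.7, 0.5, 0.3]
grip_width: 0.599
```

```bash
python3 - <<'E'
from h import *
f=snap("top","t6.png");g=snap("scene","s9.png")
a=cv2.resize(f[170:255,185:315],None,fx=5,fy=5,interpolation=cv2.INTER_CUBIC)
I=np.zeros((600,800,3),np.uint8);I[:425,:650]=a;I[430:600,:]=cv2.resize(f[110:290,:],(480,170)).tolist() and np.pad(np.hstack([cv2.resize(f[110:290,60:400],(321,170)),cv2.resize(g[100:310,80:400],(259,170))]),((0,0),(0,220),(0,0)))
cv2.imwrite("pics/c8.png",I)
gr=cv2.cvtColor(f,cv2.COLOR_BGR2GRAY)
for c in blobs(gr[190:230,210:240]<75):
    r=cv2.minAreaRect(c);print("handle",np.array(r[0])+[210,190],r[1])
s=get_state();print(s["t"],s["eef_pos"],s["force"])
E
```

```text
handle [223. 210.] (24.0, 6.0)
33.95 [0.54836082 0.25872255 0.23616551] [ 0.71190359  0.0954504  -0.09276264]
```

View pics/c8.png

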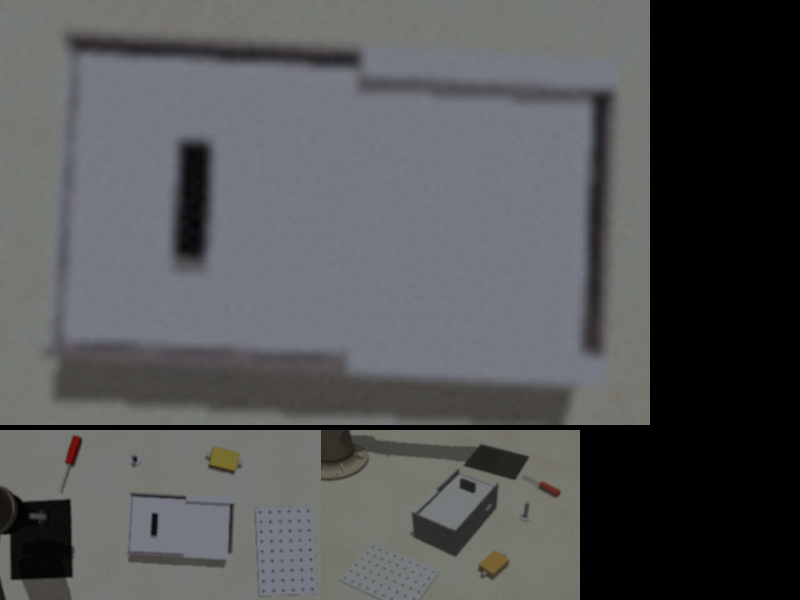

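```bash
python3 - <<'E'
from h import *
def z(n,b,k=10): 
    i=cv2.imread("pics/"+n)[b[1]:b[3],b[0]:b[2]];return np.clip(1.6*cv2.resize(i,None,fx=k,fy=k,interpolation=cv2.INTER_CUBIC).astype(float),0,255).astype(np.uint8)
A=np.hstack([z("top0.png",(192,195,232,223)),z("t6.png",(192,195,232,223))])
B=np.hstack([z("scene0.png",(235,145,305,180),5.7)[:,:399],z("s9.png",(235,145,305,180),5.7)[:,:399]])
B=np.pad(B,((0,0),(0,800-B.shape[1]),(0,0)))
cv2.imwrite("pics/c9.png",np.vstack([A,B]))
E
```

```text
(no output)
```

View pics/c9.png

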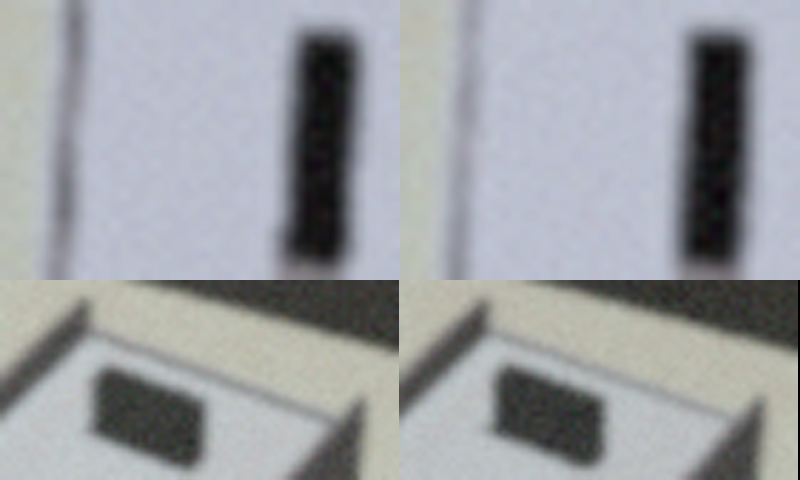

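The lip line is still visible past the lid's edge in both views. The handle is about 1.8 mm nearer the lip than at the start, within the play, and the lid lies level. Nothing else moved. Handing in.

```bash
python3 -c "
from plant import *
print(close_job())"
```

```text
the job is handed in; nothing more can be done
None
```

I did the whole job and handed it in at about 34 s of robot time. The interface reports no verdict, so the result rests on my own checks.

- **Lid off:** I lifted it about 10 mm over the lip, slid it out of its grooves, and laid it flat, handle up, on the mat.
- **Tubes:** All three (there were only three on the bench) were set down gently and stand upright in cells 3, 4 and 5. The canister still stands in cell 0, where it started.
- **Lid back:** I slid it in above the lip, lowered it to its resting height and released it.

**Last checks:**
- The pictures before and after show the lid flat behind the lip. It sits about 1.8 mm nearer the lip than at the start, which is within the 3 mm play and the 6 mm limit.
- The amplifier, post and screwdriver look unmoved.
- The arm is clear of everything.
- I last saw the tubes and canister just before the lid went back on, so I could not check them again after closing.
- No check failed. The two cameras agreed to within about 4 mm on the tube positions. Measured arm positions drifted a few mm (8 mm once), which I corrected where it mattered.

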